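Load the fruit tins into the dating lane and stamp the first

ROBOT

A 7-joint arm with a two-finger parallel gripper is mounted at the origin on the work surface. World frame = base frame: x ahead of the robot, y to its left, z up, the work surface at z = 0. Lengths are in m, angles in rad, forces in N, time in s.
With the tool pointing down it reaches from about 0.4 to 0.875 m from the base axis. Payload 19.3 kg.
Tool frame: the origin (TCP) lies on the centre line of the jaws, within the pads' length; the fingertips stand 22 mm ahead of it and the grasp point (between the pads) lies 3 mm ahead of it; z points along the fingers, y is the line along which they close (so a half turn about z gives the same grasp; the last joint's range is limited). The gripper opens to 85 mm and grips with 20 to 120 N. Pads are 22 mm wide; open, the fingers measure 114 mm over their backs; the gripper's body (76 mm by 85 mm) begins 54 mm behind the grasp point. The pads swing forward as they close: fully open they stand 13 mm farther back than shut.
Start: joints at [1.067, 0.521, -0.036, 1.599, 0.021, 1.021, -0.113], TCP at [0.263, -0.567, 0.253] pointing down, gripper open.
Joint ranges: [-2.91, 2.91], [-0.3, 2.13], [-1.5, 1.42], [0.17, 2.43], [-1.26, 4.41], [0.16, 1.93], [-2.52, 2.52]. Speed limits (rad/s): [1.89, 1.89, 2.39, 2.39, 3.01, 3.01, 3.01].

INTERFACE

Orientations are given as a unit quaternion [w, x, y, z].
In Python, from station import state, get_image, camera_model, hand_in gives the robot as it stands.
- The arm moves only by the shell command python3 -m crank 'ROWS'. ROWS is JSON, one flat list of numbers, 7 for each row, row after row: the turn, a rotation vector about the tool's x, y, z in degrees, then the shift along the tool's x, y, z in mm, then the opening, from -1 (shut) to 1 (fully open). A call has 1 to 10 rows; each row shifts and turns the commanded pose from where the row before left it, along the tool's axes as they then stand; what a row does not reach is not made up. A row lasts 1/8 s, in which the tool goes at most 62.5 mm and 10.7 degrees, less where a joint would pass 70% of its speed; a pose out of reach is approached as far as the arm can. A call with a gripper value outside its range is refused whole. The fingers move at their own pace and stop on an object; the grip force is fixed at half the most. Time passes only in rows, so rows that do not move let the fingers close. It gives the time, the measured TCP pose, the force, the opening and the grip force at its end, in the units of the state.
- state(): the state, without advancing time (a new reading comes with each control period).
- get_image(name): name is "scene" or "top"; returns the picture (384x512x3 uint8, red, green, blue); there is no depth.
- camera_model(name): a dict with "fov_y" (degrees; the focal length in pixels is half the picture's height over the tangent of half this angle, whatever the lens; pixels are square), "cx", "cy" (the principal point, pixels), "R" (3x3) and "t" (3): a world point X has camera coordinates R X + t. Camera axes: x right, y down, z forward; pixel columns grow to the right and rows downward; lengths in m; the calibration is good to about 2 mm. A picture is of the moment at which its call begins. camera_model takes no time and is no camera call.
- hand_in(): hands the job in; it is judged then, once.
The state is a dict: "time_s": time; "joints": joint angles; "qd": joint speeds; "effort": joint torques, N m; "tcp_pos": TCP position; "orientation": TCP orientation; "ft_force": force on the tool from outside, world axes, zero at the start; "moment": the same for the moment, N m; "gripper_width": finger opening in m; "finger_force": force on a finger pad.
Only numpy, scipy, OpenCV 4.12 (cv2) and the standard library are available. Lean on these libraries where they do the work, as an engineer would, in place of code of your own. Each camera call takes 0.05 s, during which the arm holds its last target. There are 200 camera calls.

TASK

Slide the three tall fruit tins upright across the table, one by one and without lifting or tipping them, in through the flared mouth of the guide rails, so that they stand in single file touching one another, with the first tin hard against the end stop under the date stamp. Then press the stamp's plunger head all the way down to its stop and let it spring back up. Leave the squat tin, the jug and the white tub where they stand.

Things in the scene. Friction and masses are not known exactly. Their poses are not given: they have to be found in the camera images.
- tin_a: one of three identical full fruit tins with a green paper label, upright cylinder 80 mm in diameter, 95 mm high, 0.5 kg, standing on the table; origin at the centre of its underside, z up. Too wide to grip safely: push it. Any order in the lane is right
- tin_b: one of three identical full fruit tins with a green paper label, upright cylinder 80 mm in diameter, 95 mm high, 0.5 kg, standing on the table; origin at the centre of its underside, z up. Too wide to grip safely: push it. Any order in the lane is right
- tin_c: one of three identical full fruit tins with a green paper label, upright cylinder 80 mm in diameter, 95 mm high, 0.5 kg, standing on the table; origin at the centre of its underside, z up. Too wide to grip safely: push it. Any order in the lane is right
- squat_tin: a squat tin, 99 mm in diameter and 58 mm high, standing among the tall tins; not part of the job, leave it; origin at the centre of its underside
- lane: the lane, fixed to the table; origin and axes as station. Two straight aluminium rails parallel to x, 86 mm apart inside, 12 mm thick, 30 mm high, from x = -205 to +45 mm; no floor, tins slide on the table. A 50 mm high end stop has its face at x = +40 mm. Behind it a grey column carries an arm over the lane's end
- station (a point): point on the table under the stamp, where the axis of the first tin stands when it touches the end stop. x axis = feed direction, level, from the mouth to the end stop; z up. Tins closed up in file stand at x = 0, -80 and -160 mm
- mouth (a point): point on the table on the lane's centre line where the straight rails begin (x = -205 mm from station); axes as station. From here back to x = -260 mm from station the rails flare outward to about 140 mm inside (165 mm outside)
- stamp_top (a point): centre of the top of the stamp's black round plunger head, 60 mm across, 20 mm thick, 236 mm above the table when up, straight above station; press it straight down. Its grey arm, 50 mm wide, at height 154 to 180 mm, covers the lane from x = -30 mm on: the gripper cannot follow the first tin beneath it, so let the later tins push it
- stamp (a joint): travel of the stamp's plunger: 0 = up, 0.020 m = down at its stop; a spring (about 3.5 N at first, 10 N at the stop) brings it back
- jug: white plastic jug, about 100 mm in diameter, 130 mm high, bystander; origin at the centre of its underside
- cream_tub: white lidded tub, 120 mm in diameter, 110 mm high, bystander; origin at the centre of its underside
There are look-alikes about, which are no part of the job. What is shaped like the tin_b but purple is not meant. Leave any yellow look-alike of the tin_c alone.

How it is judged:
By the outcome, as a careful person would: the job done as asked, in the order asked, and still so for the second after the job is handed in, with the robot touching nothing.
It also fails if it takes over 72 s, if anything falls off the work surface, if the arm or the gripper's body presses on something with over 40 N, if the wrist force passes 120 N, or if a joint passes its speed limit or range.

## Working session

There is one attempt and no reset: what is moved stays moved. The work goes in short steps, Python scripts to look and compute and a shell command to move; the robot and the scene stay as the last step left them, time stands still between calls to the robot, and variables do not carry over. Pictures are saved under pics/ and viewed, at most 10 in all, crops included, and the job is handed in when it is done.

```bash
mkdir -p pics
python3 - <<'E'
from station import state,get_image,camera_model
import cv2,numpy as np
for n in("scene","top"):
    im=get_image(n);cv2.imwrite(f"pics/{n}0.png",im[...,::-1]);m=camera_model(n);print(n,m)
s=state();print(s)
E
```

```text
scene {'fov_y': 47.70395551115672, 'cx': 261.69063237376247, 'cy': 191.97705970538664, 'R': array([[ 0.20525261,  0.97862264, -0.01300343],
       [ 0.5982651 , -0.13597068, -0.78967768],
       [-0.77456455,  0.15430391, -0.61338411]]), 't': array([-0.04414682, -0.24919467,  1.90324354])}
top {'fov_y': 48.596316642829905, 'cx': 255.46512663099517, 'cy': 196.46640770315793, 'R': array([[ 1.22248170e-02, -9.99925133e-01,  5.31275334e-04],
       [-9.78193551e-01, -1.20692977e-02, -2.07344420e-01],
       [ 2.07335309e-01,  2.01505749e-03, -9.78267862e-01]]), 't': array([-0.08632624,  0.60825477,  1.11905859])}
{'time_s': 0.1, 'joints': array([ 1.06680172,  0.52195536, -0.03630749,  1.59994087,  0.02120372,
        1.02111359, -0.11281156]), 'qd': array([ 0.00025802, -0.00091055, -0.00191487, -0.00231971, -0.00027795,
       -0.00156567,  0.00031371]), 'effort': array([ 4.97225759e-03, -9.28477335e+01,  1.98421352e+00, -3.70530868e+01,
        1.80594076e-02,  5.36174062e-03,  2.18850278e-05]), 'tcp_pos': array([ 0.26253953, -0.56687555,  0.25278654]), 'orientation': array([-4.93026720e-04,  9.76573817e-01,  2.15182048e-01, -1.52497445e-04]), 'ft_force': array([-1.10649069, -0.35192224,  0.1836161 ]), 'moment': array([-0.03026052, -0.01240558, -0.02701363]), 'finger_force': 0.0, 'gripper_width': 0.0853131673100689}
```

View pics/scene0.png

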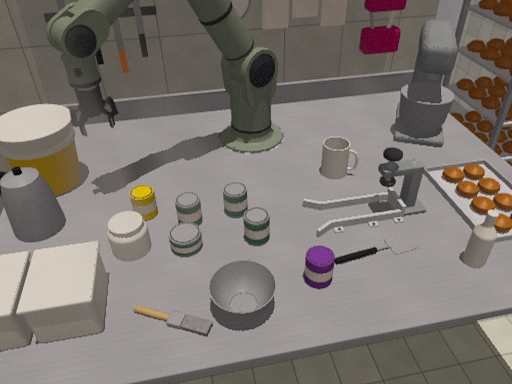

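View pics/top0.png

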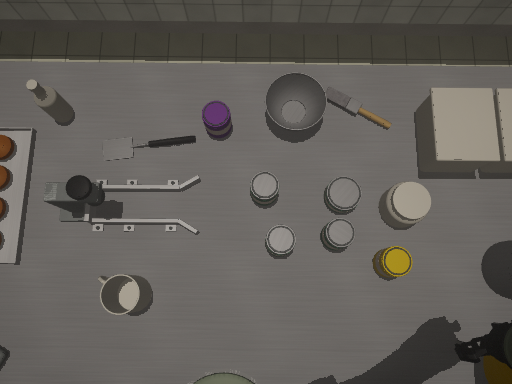

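The scene view shows three green-label tins at (189,210), (235,199) and (257,226). The squat one is at (186,239), the yellow look-alike at (144,203) and the purple one at (320,267). In the top view the tall tins are at (265,187), (281,240) and (340,233), and the squat tin is at (343,195). The rails run from x≈198 to x≈90, with the stamp head at (79,188).

I'll confirm with an enlarged crop and measure.

```bash
cat > h.py <<'E'
import numpy as np,cv2
from station import camera_model,get_image,state
def ray(n,u,v,z):
    m=camera_model(n);f=192/np.tan(np.radians(m['fov_y']/2))
    d=m['R'].T@np.array([(u-m['cx'])/f,(v-m['cy'])/f,1]);c=-m['R'].T@m['t']
    return (c+d*(z-c[2])/d[2]),c,d/np.linalg.norm(d)
def proj(n,X):
    m=camera_model(n);f=192/np.tan(np.radians(m['fov_y']/2))
    p=m['R']@np.array(X)+m['t'];return np.array([m['cx']+f*p[0]/p[2],m['cy']+f*p[1]/p[2]])
def tri(u1,u2):
    _,c1,d1=ray('top',*u1,0);_,c2,d2=ray('scene',*u2,0)
    A=np.c_[d1,-d2];s=np.linalg.lstsq(A,c2-c1,rcond=None)[0]
    return (c1+d1*s[0]+c2+d2*s[1])/2,np.linalg.norm(c1+d1*s[0]-c2-d2*s[1])
E
python3 - <<'E'
from h import *
t=cv2.imread('pics/top0.png');s=cv2.imread('pics/scene0.png')
g=cv2.cvtColor(t,cv2.COLOR_BGR2GRAY)
c=cv2.HoughCircles(cv2.resize(cv2.GaussianBlur(g,(3,3),0),None,fx=3,fy=3,interpolation=3)[420:810,690:1110],cv2.HOUGH_GRADIENT,1,60,param1=100,param2=25,minRadius=33,maxRadius=56)
for x,y,r in c[0]:
    u,v=(x+690-1)/3,(y+420-1)/3;print('top',u.round(1),v.round(1),r/3,ray('top',u,v,.095)[0].round(4))
a=cv2.resize(t[165:265,70:360],None,fx=2.7,fy=2.7,interpolation=2)
b=cv2.resize(s[140:260,120:440],None,fx=2.45,fy=2.45,interpolation=2)[:, :783]
cv2.imwrite('pics/c1.png',np.vstack([a[:, :783],b[:320]]))
E
```

```text
top 344.2 192.5 14.333333 [ 0.6166 -0.3193  0.095 ]
top 280.2 239.2 11.933333 [ 0.4878 -0.1458  0.095 ]
top 340.2 232.2 11.466667 [ 0.5084 -0.3053  0.095 ]
top 264.2 184.2 11.2 [ 0.6372 -0.1022  0.095 ]
```

View pics/c1.png

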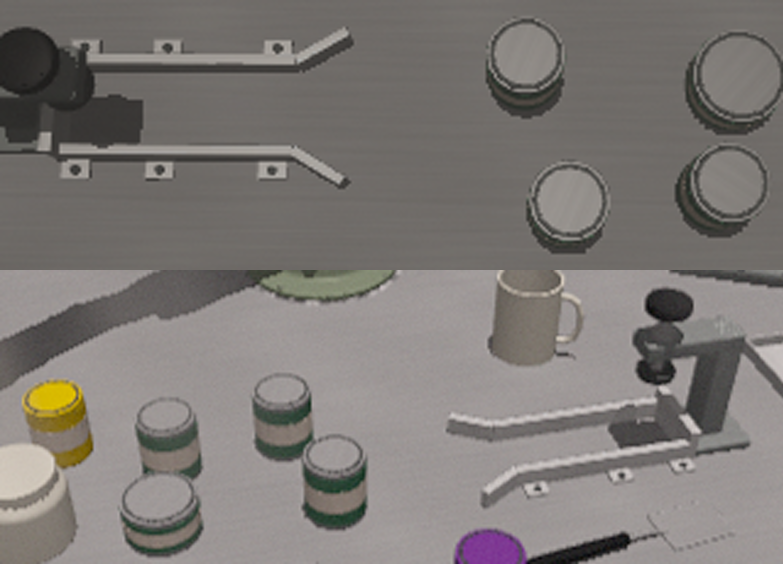

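The three tall green tins are confirmed, with lids at top (264.8,185.7), (280.7,239.4) and (340,232.8). The squat tin, yellow tin and tub are separate objects. Next I'll triangulate heights and fit the lane.

Run:
```python
from h import *
for n,a,b in [('near-mouth far',(264.8,185.7),(256.7,215.9)),('near',(280.7,239.4),(235.1,190.2)),('right',(340,232.8),(188.2,200.4)),('squat',(343.3,193.1),(185.5,233.5)),('head',(79.3,187.2),(393,154.3)),('flare far tip',(198.5,179),(318.5,231)),('flare near tip',(196.5,231.5),(304.5,203)),('corner far',(180,187),(331,221.3)),('corner near',(178.5,221),(320,202.5))]:
    X,e=tri(a,b);print(n,X.round(4),e.round(4))
t=cv2.imread('pics/top0.png');g=cv2.GaussianBlur(cv2.cvtColor(t,cv2.COLOR_BGR2GRAY),(1,3),0).astype(float)
print('cam',ray('top',0,0,0)[1].round(3))
# rail edges by max gradient per column
for lo,hi in((180,195),(214,228)):
    up=[];dn=[]
    for u in list(range(110,122))+list(range(140,165)):
        d=np.diff(g[lo:hi,u]);up.append((u,lo+.5+d.argmax()));dn.append((u,lo+.5+d.argmin()))
    for k,P in(('far edge',up),('near edge',dn)):
        W=np.array([ray('top',u,v,.03)[0][:2] for u,v in P]);c=np.polyfit(W[:,1],W[:,0],1)
        r=W[:,0]-np.polyval(c,W[:,1]);ok=abs(r)<.004;c=np.polyfit(W[ok,1],W[ok,0],1)
        print(k,'x at y=0.15:',np.polyval(c,.15).round(4),'slope',c[0].round(4),ok.sum())
    print(g[lo:hi,150].astype(int))
```

```text
near-mouth far [ 0.6344 -0.1033  0.0892] 0.0015
near [ 0.4881 -0.1472  0.0871] 0.0009
right [ 0.5078 -0.3052  0.0872] 0.0024
squat [ 0.6246 -0.3255  0.0518] 0.001
head [0.5927 0.3445 0.2238] 0.0011
flare far tip [0.6693 0.0892 0.018 ] 0.0024
flare near tip [0.516  0.0888 0.0115] 0.0007
corner far [0.6426 0.14   0.0264] 0.0015
corner near [0.543  0.1371 0.0269] 0.0029
cam [ 0.364 -0.081  1.221]
far edge x at y=0.15: 0.6203 slope 0.1499 20
near edge x at y=0.15: 0.6354 slope 0.0124 37
[110 111 110 109 120 143 155 146 111  75  63  74  98 111 111]
far edge x at y=0.15: 0.5491 slope 0.0001 37
near edge x at y=0.15: 0.5413 slope -0.0123 37
[108 109 109 106 115 143 159 143 103  70  73  96 108 108]
```

Measured, in world coordinates:

| Item | x (m) | y (m) |
|---|---|---|
| Tin A | 0.635 | -0.103 |
| Tin B | 0.488 | -0.147 |
| Tin C | 0.508 | -0.305 |
| Station | about 0.593 | about 0.344 |

The lane's centre line is at x≈0.592 and its feed direction is +y. I'll push with two half-open fingers as a cup, starting by turning the tool so that tool x = world +y.

```bash
python3 -m crank '[0,0,-9.3,0,0,0,0.3, 0,0,-9.3,0,0,0,0.3, 0,0,-9.3,0,0,0,0.3, 0,0,-9.3,0,0,0,0.3, 0,0,-9.3,0,0,0,0.3, 0,0,-9.3,0,0,0,0.3, 0,0,-9.35,0,0,0,0.3]'
```

```text
time_s: 0.98
tcp_pos: [0.2626, -0.567, 0.253]
orientation: [-0.0, 0.705, 0.709, 0.0]
ft_force: [0.5, 0.4, -0.1]
gripper_width: 0.0558
finger_force: 0.0
```

```bash
python3 -m crank '[0,0,0,41,37,0,0.3, 0,0,0,41,37,0,0.3, 0,0,0,41,37,0,0.3, 0,0,0,41,37,0,0.3, 0,0,0,41,37,0,0.3, 0,0,0,41,37,0,0.3, 0,0,0,41,37,0,0.3, 0,0,0,41,37,0,0.3, 0,0,0,41,37,0,0.3, 0,0,0,41,37,0,0.3]'; python3 -m crank '[0,0,0,0,0,0,0.3, 0,0,0,0,0,0,0.3]'
```

```text
time_s: 2.22
tcp_pos: [0.6335, -0.1557, 0.253]
orientation: [-0.0, 0.707, 0.707, -0.0]
ft_force: [-1.3, -1.7, 0.4]
gripper_width: 0.0556
finger_force: 0.0
time_s: 2.48
tcp_pos: [0.6323, -0.1573, 0.2528]
orientation: [-0.0, 0.707, 0.707, -0.0]
ft_force: [-0.1, 0.0, -0.4]
gripper_width: 0.0556
finger_force: 0.0
```

```bash
python3 -m crank '[0,0,0,0,0,40,0.3, 0,0,0,0,0,40,0.3, 0,0,0,0,0,40,0.3, 0,0,0,0,0,40,0.3, 0,0,0,0,0,33,0.3, 0,0,0,0,0,0,0.3]'
python3 - <<'E'
from h import *
import cv2
im=get_image('top');cv2.imwrite('pics/t2.png',cv2.resize(im[150:290,60:420,::-1],None,fx=2.2,fy=2.2))
E
```

```text
time_s: 3.22
tcp_pos: [0.6307, -0.1581, 0.0584]
orientation: [-0.002, 0.708, 0.707, -0.001]
ft_force: [0.3, 0.1, 0.8]
gripper_width: 0.0554
finger_force: 0.0
```

View pics/t2.png

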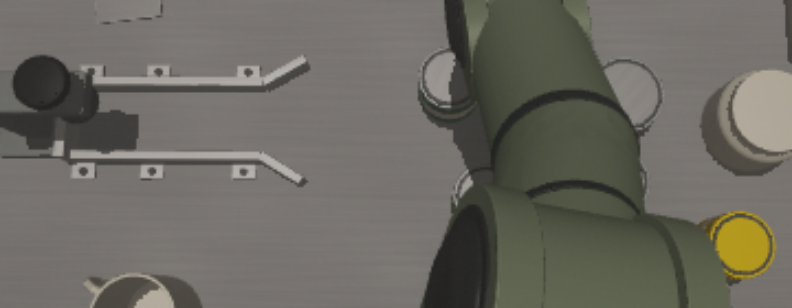

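Tin A is undisturbed by the descent and the fingers are behind it. Starting the push.

```bash
python3 -m crank '[0,0,0,8,0,0,0.3, 0,0,0,8,0,0,0.3, 0,0,0,10,-2,0,0.3, 0,0,0,12,-2.8,0,0.3, 0,0,0,12,-2.8,0,0.3, 0,0,0,12,-2.8,0,0.3, 0,0,0,12,-2.8,0,0.3, 0,0,0,10,-2.4,0,0.3, 0,0,0,6,-1.4,0,0.3, 0,0,0,0,0,0,0.3]'
python3 - <<'E'
from h import *
import cv2
im=get_image('top');cv2.imwrite('pics/t3.png',cv2.resize(im[150:290,60:420,::-1],None,fx=2.2,fy=2.2))
E
```

```text
time_s: 4.53
tcp_pos: [0.6163, -0.0668, 0.0614]
orientation: [0.001, 0.707, 0.707, 0.0]
ft_force: [0.9, -3.9, 2.9]
gripper_width: 0.0553
finger_force: 0.2
```

View pics/t3.png

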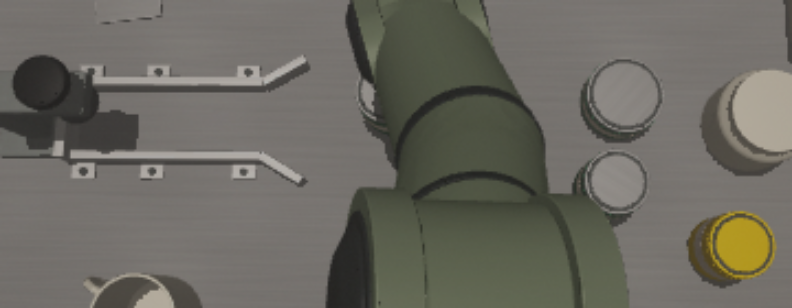

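Tin A is cupped, with its lid edge at crop (358,97), and moving with the fingers. Continuing into the mouth.

```bash
python3 -m crank '[0,0,0,8,-2,0,0.3, 0,0,0,12,-3,0,0.3, 0,0,0,12,-3,0,0.3, 0,0,0,12,-3,0,0.3, 0,0,0,12,-3,0,0.3, 0,0,0,12,-3,0,0.3, 0,0,0,12,-3,0,0.3, 0,0,0,12,-3,0,0.3, 0,0,0,8,-2,0,0.3, 0,0,0,0,0,0,0.3]'
python3 - <<'E'
from h import *
import cv2
im=get_image('top');cv2.imwrite('pics/t4.png',cv2.resize(im[150:290,60:420,::-1],None,fx=2.2,fy=2.2))
E
```

```text
time_s: 5.82
tcp_pos: [0.5905, 0.0334, 0.0604]
orientation: [-0.0, 0.707, 0.707, -0.0]
ft_force: [0.4, -1.6, -0.5]
gripper_width: 0.0558
finger_force: 0.0
```

View pics/t4.png

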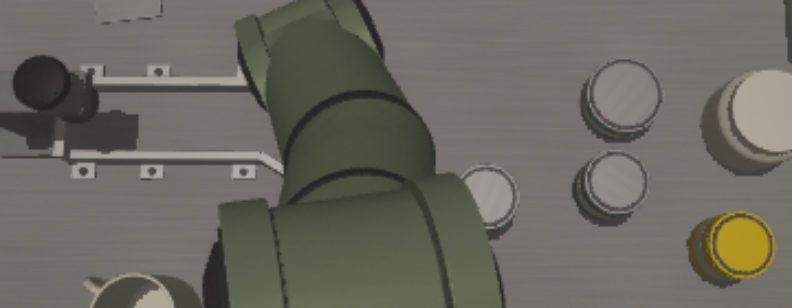

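The arm hides tin A here, but B and C are untouched. TCP x is on the lane's centre line, so I'm pushing straight in.

```bash
python3 -m crank '[0,0,0,8,1,0,0.3, 0,0,0,12,1,0,0.3, 0,0,0,12,0,0,0.3, 0,0,0,12,0,0,0.3, 0,0,0,12,0,0,0.3, 0,0,0,12,0,0,0.3, 0,0,0,12,0,0,0.3, 0,0,0,10,0,0,0.3,0,0,0,6,0,0,0.3, 0,0,0,0,0,0,0.3]';python3 -m crank '[0,0,0,8,0,0,0.3, 0,0,0,12,0,0,0.3, 0,0,0,8,0,0,0.3, 0,0,0,0,0,0,0.3,0,0,0,-15,0,0,0.3,0,0,0,-15,0,-30,0.3,0,0,0,-15,0,-55,0.3,0,0,0,-20,0,-40,0.3,0,0,0,0,0,0,0.3]'; python3 -c "
from station import state;print(state()['tcp_pos'],state()['ft_force'])"
```

```text
time_s: 7.12
tcp_pos: [0.5927, 0.1288, 0.0603]
orientation: [-0.0, 0.707, 0.707, -0.0]
ft_force: [0.5, -3.2, 1.2]
gripper_width: 0.0555
finger_force: 0.4
time_s: 8.25
tcp_pos: [0.594, 0.0891, 0.1881]
orientation: [0.002, 0.708, 0.706, 0.002]
ft_force: [0.8, -0.6, -0.5]
gripper_width: 0.0554
finger_force: 0.0
[0.59396553 0.08906007 0.18805875] [ 0.75503115 -0.59292598 -0.50847095]
```

```bash
python3 -m crank '[0,0,0,-48,-18,0,0.3, 0,0,0,-48,-18,0,0.3, 0,0,0,-48,-18,0,0.3, 0,0,0,-48,-18,0,0.3, 0,0,0,-48,-18,0,0.3, 0,0,0,-48,-18,0,0.3, 0,0,0,0,0,0,0.3, 0,0,0,0,0,0,0.3]'
python3 - <<'E'
from h import *
import cv2
im=get_image('top');cv2.imwrite('pics/t5full.png',im[...,::-1]);im2=get_image('scene')
a=cv2.resize(im[150:290,60:420,::-1],None,fx=2.2,fy=2.2);b=cv2.resize(im2[140:260,100:460,::-1],None,fx=2.2,fy=2.2)
cv2.imwrite('pics/t5.png',np.vstack([a,b]))
E
```

```text
time_s: 9.25
tcp_pos: [0.4844, -0.1959, 0.1847]
orientation: [-0.0, 0.707, 0.707, 0.0]
ft_force: [0.5, 1.0, 0.2]
gripper_width: 0.0552
finger_force: 0.0
```

View pics/t5.png

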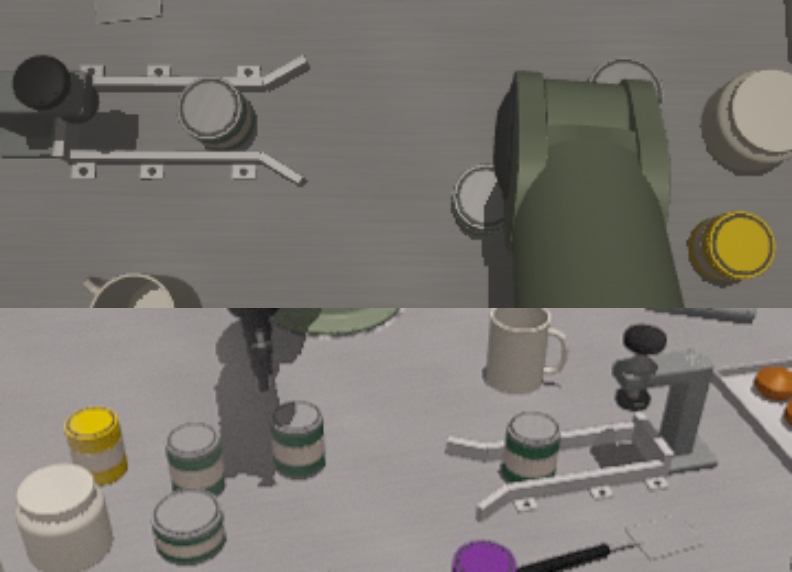

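Tin A stands in the lane between the rails (top crop (212,110)). B and C are in their places. Next is B.

```bash
python3 -m crank '[0,0,0,0,1,40,0.3, 0,0,0,0,1,40,0.3, 0,0,0,0,1,30,0.3, 0,0,0,0,1,15,0.3, 0,0,0,0,0,0,0.3,0,0,0,8,0,0,0.3, 0,0,0,8,0,0,0.3, 0,0,0,8,2,0,0.3, 0,0,0,8,3,0,0.3,0,0,0,0,0,0,0.3]'; python3 -m crank '[0,0,0,8,4,0,0.3, 0,0,0,12,6,0,0.3, 0,0,0,12,6,0,0.3, 0,0,0,12,6,0,0.3, 0,0,0,12,6,0,0.3, 0,0,0,12,6,0,0.3, 0,0,0,12,6,0,0.3, 0,0,0,12,6,0,0.3, 0,0,0,8,4,0,0.3,0,0,0,0,0,0,0.3]'; python3 -c "
from h import *
im=get_image('scene');cv2.imwrite('pics/t6.png',cv2.resize(im[120:270,100:460,::-1],None,fx=2.2,fy=2.2))"
```

```text
time_s: 10.6
tcp_pos: [0.4944, -0.1637, 0.0614]
orientation: [0.001, 0.707, 0.707, 0.0]
ft_force: [-0.1, -2.7, 2.0]
gripper_width: 0.0557
finger_force: 0.0
time_s: 11.85
tcp_pos: [0.5439, -0.0637, 0.0606]
orientation: [0.0, 0.707, 0.707, 0.0]
ft_force: [0.1, -1.7, -0.4]
gripper_width: 0.0556
finger_force: 0.0
```

View pics/t6.png

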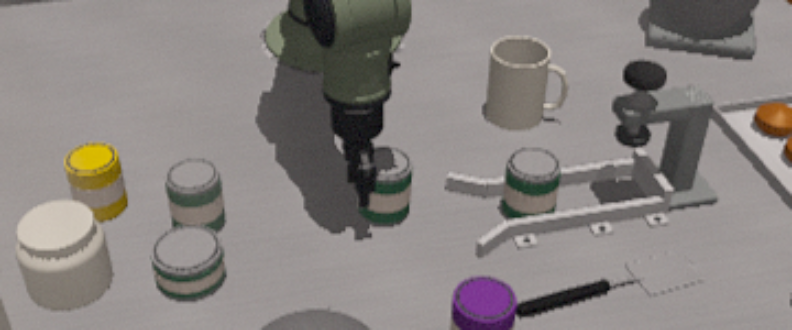

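B is cupped against the fingers (crop (388,185)) and upright. Continuing into the lane.

```bash
python3 -m crank '[0,0,0,8,4,0,0.3, 0,0,0,12,6,0,0.3, 0,0,0,12,6.2,0,0.3, 0,0,0,12,6.2,0,0.3, 0,0,0,12,6.2,0,0.3, 0,0,0,12,6.2,0,0.3, 0,0,0,12,6.2,0,0.3, 0,0,0,10,5,0,0.3, 0,0,0,8,2,0,0.3,0,0,0,0,0,0,0.3]'; python3 -m crank '[0,0,0,8,0,0,0.3, 0,0,0,11,0,0,0.3, 0,0,0,11,0,0,0.3, 0,0,0,11,0,0,0.3, 0,0,0,11,0,0,0.3, 0,0,0,11,0,0,0.3, 0,0,0,11,0,0,0.3, 0,0,0,10,0,0,0.3, 0,0,0,8,0,0,0.3,0,0,0,0,0,0,0.3]'
```

```text
time_s: 13.15
tcp_pos: [0.5916, 0.0342, 0.0603]
orientation: [-0.0, 0.707, 0.707, 0.0]
ft_force: [-1.2, -2.8, -0.2]
gripper_width: 0.0555
finger_force: 0.0
time_s: 14.4
tcp_pos: [0.5917, 0.1253, 0.0604]
orientation: [0.0, 0.707, 0.707, -0.0]
ft_force: [-0.7, -6.3, 3.4]
gripper_width: 0.0554
finger_force: 0.0
```

```bash
python3 -m crank '[0,0,0,8,0,0,0.3, 0,0,0,11,0,0,0.3, 0,0,0,10,0,0,0.3, 0,0,0,6,0,0,0.3, 0,0,0,0,0,0,0.3,0,0,0,-15,0,0,0.3,0,0,0,-15,0,-30,0.3,0,0,0,-15,0,-55,0.3,0,0,0,-20,0,-45,0.3,0,0,0,0,0,0,0.3]';python3 -m crank '[0,0,0,-50,-10,0,0.3, 0,0,0,-50,-10,0,0.3, 0,0,0,-50,-10,0,0.3, 0,0,0,-50,-10,0,0.3, 0,0,0,-50,-10,0,0.3, 0,0,0,-50,-10,0,0.3, 0,0,0,-50,-10,0,0.3, 0,0,0,-50,-10,0,0.3, 0,0,0,-48,-8,0,0.3, 0,0,0,0,0,0,0.3]'; python3 -m crank '[0,0,0,0,0,0,0.3]';python3 -c "
from h import *
im=get_image('top');cv2.imwrite('pics/t7a.png',im[...,::-1]);im2=get_image('scene')
a=cv2.resize(im[150:290,60:420,::-1],None,fx=2.2,fy=2.2);b=cv2.resize(im2[140:260,100:460,::-1],None,fx=2.2,fy=2.2)
cv2.imwrite('pics/t7.png',np.vstack([a,b]))"
```

```text
time_s: 15.65
tcp_pos: [0.5932, 0.0933, 0.1937]
orientation: [0.002, 0.708, 0.706, 0.002]
ft_force: [-0.3, 0.3, -1.1]
gripper_width: 0.0555
finger_force: 0.0
time_s: 16.9
tcp_pos: [0.5012, -0.3561, 0.1891]
orientation: [-0.0, 0.709, 0.705, -0.001]
ft_force: [0.2, 0.5, -0.3]
gripper_width: 0.0556
finger_force: 0.0
time_s: 17.02
tcp_pos: [0.5033, -0.3516, 0.1895]
orientation: [-0.001, 0.707, 0.707, 0.0]
ft_force: [0.1, -0.0, -0.3]
gripper_width: 0.0555
finger_force: 0.0
```

View pics/t7.png

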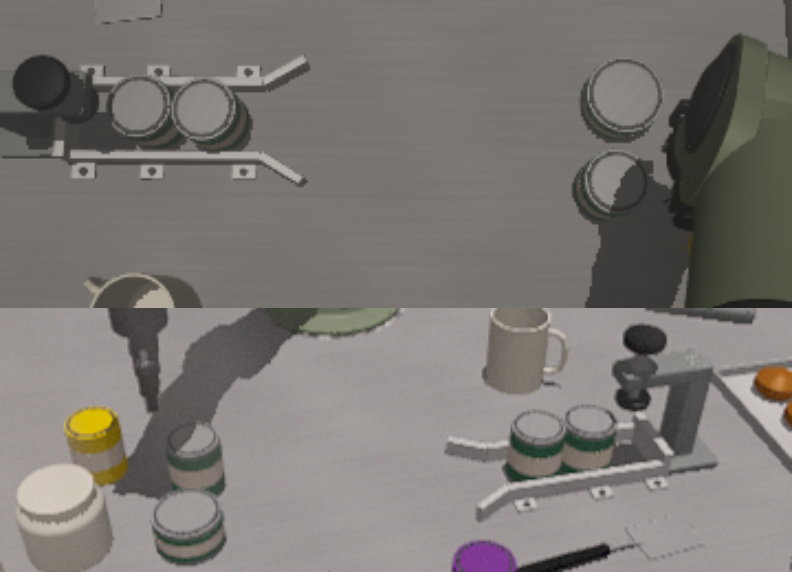

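Tins A and B are touching in the lane, at crop (140,105) and (205,110). C is still in place at (612,182), with the fingers behind it and clear of the tub and the squat tin. I'll push C straight past the squat tin first.

```bash
python3 -m crank '[0,0,0,0,1,40,0.3, 0,0,0,0,1,40,0.3, 0,0,0,0,1,30,0.3, 0,0,0,0,0,19,0.3, 0,0,0,0,0,0,0.3,0,0,0,8,0,0,0.3, 0,0,0,8,0,0,0.3, 0,0,0,10,0,0,0.3, 0,0,0,12,0,0,0.3,0,0,0,12,0,0,0.3]'; python3 -m crank '[0,0,0,12,0,0,0.3, 0,0,0,12,2,0,0.3, 0,0,0,12,3,0,0.3, 0,0,0,12,3.2,0,0.3, 0,0,0,12,3.2,0,0.3, 0,0,0,12,3.2,0,0.3, 0,0,0,12,3.2,0,0.3, 0,0,0,12,3.2,0,0.3, 0,0,0,10,3,0,0.3,0,0,0,6,2,0,0.3]'; python3 -m crank '[0,0,0,0,0,0,0.3]'; python3 -c "
from h import *
im=get_image('scene');cv2.imwrite('pics/t8.png',cv2.resize(im[120:270,100:460,::-1],None,fx=2.2,fy=2.2))"
```

```text
time_s: 18.38
tcp_pos: [0.5076, -0.3026, 0.0632]
orientation: [0.002, 0.707, 0.707, 0.0]
ft_force: [-0.2, -5.8, 4.5]
gripper_width: 0.0559
finger_force: 1.5
time_s: 19.62
tcp_pos: [0.5333, -0.19, 0.0626]
orientation: [0.001, 0.707, 0.707, 0.0]
ft_force: [-1.8, -6.6, 5.0]
gripper_width: 0.0554
finger_force: 1.0
time_s: 19.75
tcp_pos: [0.5332, -0.1898, 0.0622]
orientation: [0.001, 0.707, 0.707, 0.0]
ft_force: [0.4, -3.6, 1.0]
gripper_width: 0.0558
finger_force: 0.0
```

View pics/t8.png

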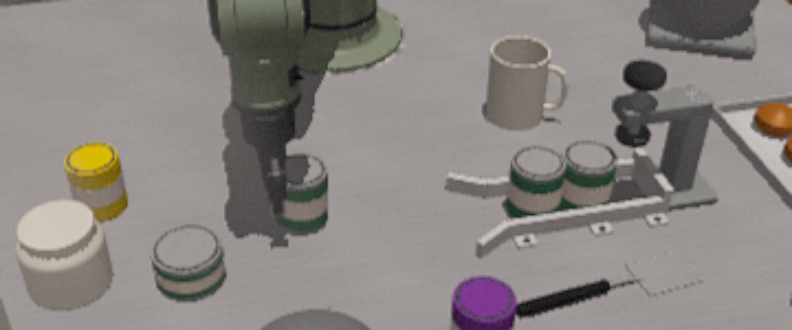

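C is upright in the cup at crop (303,195), and the squat tin hasn't moved. That was my tenth picture, so from here I'll work from numbers only.

```bash
python3 -m crank '[0,0,0,8,2.2,0,0.3, 0,0,0,12,3.3,0,0.3, 0,0,0,12,3.3,0,0.3, 0,0,0,12,3.3,0,0.3, 0,0,0,12,3.3,0,0.3, 0,0,0,12,3.3,0,0.3, 0,0,0,12,3.3,0,0.3, 0,0,0,12,3.3,0,0.3, 0,0,0,12,3.3,0,0.3, 0,0,0,12,3.3,0,0.3]'; python3 -m crank '[0,0,0,12,3.3,0,0.3, 0,0,0,12,3.3,0,0.3, 0,0,0,12,3.3,0,0.3, 0,0,0,12,3.3,0,0.3, 0,0,0,12,3.3,0,0.3, 0,0,0,12,3.3,0,0.3, 0,0,0,12,3.3,0,0.3, 0,0,0,12,3,0,0.3, 0,0,0,8,0,0,0.3, 0,0,0,0,0,0,0.3]'; python3 -m crank '[0,0,0,8,0,0,0.3, 0,0,0,10,0,0,0.3, 0,0,0,10,0,0,0.3, 0,0,0,10,0,0,0.3, 0,0,0,8,0,0,0.3, 0,0,0,0,0,0,0.3]'
```

```text
time_s: 21.05
tcp_pos: [0.5644, -0.0745, 0.0616]
orientation: [0.0, 0.707, 0.707, -0.0]
ft_force: [-1.6, -5.7, 3.8]
gripper_width: 0.0554
finger_force: 1.2
time_s: 22.3
tcp_pos: [0.5905, 0.0302, 0.0614]
orientation: [-0.0, 0.707, 0.707, 0.0]
ft_force: [-0.4, -1.1, 0.6]
gripper_width: 0.0555
finger_force: 0.0
time_s: 23.05
tcp_pos: [0.5905, 0.0762, 0.0613]
orientation: [-0.0, 0.707, 0.707, 0.0]
ft_force: [0.3, -1.5, 0.0]
gripper_width: 0.0556
finger_force: 0.3
```

```bash
python3 -m crank '[0,0,0,8,1,0,0.3, 0,0,0,10,0,0,0.3, 0,0,0,10,0,0,0.3, 0,0,0,10,0,0,0.3, 0,0,0,8,0,0,0.3, 0,0,0,6,0,0,0.3, 0,0,0,3,0,0,0.3, 0,0,0,3,0,0,0.3]'; python3 -m crank '[0,0,0,3,0,0,0.3, 0,0,0,3,0,0,0.3]'; python3 -m crank '[0,0,0,3,0,0,0.3, 0,0,0,3,0,0,0.3]'; python3 -m crank '[0,0,0,2,0,0,0.3, 0,0,0,2,0,0,0.3]'
```

```text
time_s: 24.05
tcp_pos: [0.5916, 0.1314, 0.0612]
orientation: [0.001, 0.708, 0.706, -0.001]
ft_force: [0.4, -14.3, 5.0]
gripper_width: 0.0553
finger_force: 1.0
time_s: 24.3
tcp_pos: [0.5917, 0.1374, 0.0612]
orientation: [0.001, 0.708, 0.706, -0.001]
ft_force: [-0.6, -13.3, 5.5]
gripper_width: 0.0555
finger_force: 1.0
time_s: 24.55
tcp_pos: [0.5917, 0.1434, 0.0612]
orientation: [0.001, 0.708, 0.706, -0.001]
ft_force: [-0.0, -12.8, 4.6]
gripper_width: 0.0553
finger_force: 1.0
time_s: 24.8
tcp_pos: [0.5913, 0.1455, 0.0608]
orientation: [0.001, 0.708, 0.706, -0.002]
ft_force: [-1.2, -27.3, -1.5]
gripper_width: 0.0555
finger_force: 0.0
```

```bash
python3 -m crank '[0,0,0,0.5,0,0,0.3, 0,0,0,0,0,0,0.3]'; python3 -m crank '[0,0,0,-3,0,0,0.3,0,0,0,-15,0,0,0.3,0,0,0,-15,0,-30,0.3,0,0,0,-20,0,-50,0.3,0,0,0,-40,0,-50,-1,0,0,0,-50,0,-40,-1,0,0,0,-50,0,0,-1,0,0,0,-50,0,0,-1,0,0,0,0,0,0,-1,0,0,0,0,0,0,-1]'
python3 - <<'E'
from h import *
im=get_image('top');cv2.imwrite('pics/t9.png',im[...,::-1])
s2=get_image('scene');cv2.imwrite('pics/s9.png',s2[...,::-1])
g=cv2.cvtColor(im,cv2.COLOR_RGB2GRAY)
c=cv2.HoughCircles(cv2.resize(cv2.GaussianBlur(g,(3,3),0),None,fx=3,fy=3,interpolation=3)[450:720,150:600],cv2.HOUGH_GRADIENT,1,60,param1=100,param2=20,minRadius=30,maxRadius=50)
for x,y,r in c[0]:
    u,v=(x+150-1)/3,(y+450-1)/3;print(round(u,1),round(v,1),round(r/3,1),ray('top',u,v,.095)[0].round(4))
# stamp head dark blob in both views
for n,I,(a,b,c_,d) in(('top',im,(60,100,172,205)),('scene',s2,(375,410,140,165))):
    m=(I[c_:d,a:b].max(2)<38).astype(np.uint8)
    k,l,st,ce=cv2.connectedComponentsWithStats(m)
    for i in range(1,k):
        if st[i,4]>40: print(n,st[i]+[a,c_,0,0,0],ce[i]+[a,c_],ray(n,*(ce[i]+[a,c_]),.236)[0])
print(state()['time_s'])
E
```

```text
time_s: 25.05
tcp_pos: [0.5912, 0.1457, 0.0606]
orientation: [0.001, 0.708, 0.706, -0.003]
ft_force: [-0.2, -22.8, 1.2]
gripper_width: 0.0555
finger_force: 0.3
time_s: 26.3
tcp_pos: [0.5915, -0.0903, 0.229]
orientation: [-0.0, 0.707, 0.707, 0.0]
ft_force: [-0.2, 0.9, -0.2]
gripper_width: -0.0
finger_force: 0.0
157.5 199.5 11.3 [0.591  0.1857 0.095 ]
127.5 198.5 11.3 [0.5928 0.2669 0.095 ]
78.5 187.8 13.1 [0.6207 0.4022 0.095 ]
114.2 229.2 12.8 [0.509  0.2962 0.095 ]
114.8 176.5 16.5 [0.6537 0.3061 0.095 ]
top [ 75 179  17  21  56] [ 86.19642857 191.98214286] [0.57868654 0.32243499 0.236     ]
scene [384 151  13  10  44] [388.5        156.95454545] [0.62057792 0.31383033 0.236     ]
26.4
```

The tins stand at y≈0.186 and 0.267, and the first is under the stamp against the stop (contact force about 25 N). Now I'll go over the plunger with the fingers closed.

```bash
python3 -c "
from h import *
print(ray('top',78.5,187.8,.236)[0],ray('top',79.3,187.2,.236)[0],ray('scene',393,154.3,.236)[0])"; python3 -m crank '[0,0,0,0,0,-40,-1,0,0,0,20,0,-35,-1,0,0,0,50,0,0,-1,0,0,0,50,0,0,-1,0,0,0,50,0,0,-1,0,0,0,50,0,0,-1,0,0,0,50,0,0,-1,0,0,0,50,0,0,-1,0,0,0,50,0,0,-1,0,0,0,40,0,0,-1]'; python3 -m crank '[0,0,0,25,1,0,-1,0,0,0,0,0,0,-1,0,0,0,0,0,0,-1]'
```

```text
[0.58863474 0.34168988 0.236     ] [0.59012129 0.33993243 0.236     ] [0.60988036 0.3336212  0.236     ]
time_s: 27.65
tcp_pos: [0.5904, 0.3229, 0.304]
orientation: [-0.0, 0.706, 0.708, 0.0]
ft_force: [0.1, -1.1, 1.1]
gripper_width: 0.0001
finger_force: 0.0
time_s: 28.02
tcp_pos: [0.5924, 0.3444, 0.304]
orientation: [0.0, 0.707, 0.707, -0.0]
ft_force: [0.8, -0.2, 0.4]
gripper_width: 0.0002
finger_force: 0.0
```

```bash
python3 -m crank '[0,0,0,0,0,20,-1,0,0,0,0,0,18,-1,0,0,0,0,0,4,-1,0,0,0,0,0,4,-1]'; python3 -m crank '[0,0,0,0,0,3,-1,0,0,0,0,0,3,-1]';python3 -m crank '[0,0,0,0,0,3,-1,0,0,0,0,0,3,-1,0,0,0,0,0,0,-1]'; python3 -m crank '[0,0,0,0,0,2,-1,0,0,0,0,0,2,-1,0,0,0,0,0,0,-1]'
```

```text
time_s: 28.52
tcp_pos: [0.5928, 0.3444, 0.2583]
orientation: [0.0, 0.707, 0.707, 0.0]
ft_force: [0.1, -0.1, 0.8]
gripper_width: -0.0001
finger_force: 0.0
time_s: 28.78
tcp_pos: [0.5929, 0.3445, 0.2526]
orientation: [0.0, 0.707, 0.707, 0.0]
ft_force: [-0.6, -1.7, 2.9]
gripper_width: -0.0002
finger_force: 2.0
time_s: 29.15
tcp_pos: [0.5929, 0.3445, 0.2462]
orientation: [0.0, 0.707, 0.707, 0.0]
ft_force: [0.1, -2.8, 5.2]
gripper_width: 0.0
finger_force: 2.9
time_s: 29.52
tcp_pos: [0.5929, 0.3445, 0.2424]
orientation: [0.0, 0.707, 0.707, 0.0]
ft_force: [0.4, -2.7, 6.9]
gripper_width: -0.0001
finger_force: 3.4
```

```bash
python3 -m crank '[0,0,0,0,0,2,-1,0,0,0,0,0,1,-1,0,0,0,0,0,0,-1]'; python3 -m crank '[0,0,0,0,0,1,-1,0,0,0,0,0,0,-1]'; python3 -m crank '[0,0,0,0,0,1,-1,0,0,0,0,0,0,-1]'; python3 -m crank '[0,0,0,0,0,1,-1,0,0,0,0,0,0,-1]'
```

```text
time_s: 29.9
tcp_pos: [0.5929, 0.3445, 0.2395]
orientation: [0.0, 0.707, 0.707, 0.0]
ft_force: [-1.1, -2.9, 8.1]
gripper_width: -0.0001
finger_force: 3.9
time_s: 30.15
tcp_pos: [0.5929, 0.3445, 0.2386]
orientation: [0.0, 0.707, 0.707, 0.0]
ft_force: [-1.2, -3.3, 7.6]
gripper_width: -0.0
finger_force: 4.0
time_s: 30.4
tcp_pos: [0.5929, 0.3445, 0.2381]
orientation: [0.0, 0.707, 0.707, 0.0]
ft_force: [-2.1, -4.0, 13.3]
gripper_width: -0.0001
finger_force: 6.6
time_s: 30.65
tcp_pos: [0.5929, 0.3445, 0.238]
orientation: [0.0, 0.707, 0.707, 0.001]
ft_force: [-5.8, -5.3, 24.6]
gripper_width: -0.0001
finger_force: 11.6
```

The plunger is at its stop: the tool stopped moving and the force rose to 25 N. Releasing and retreating clear, then a numeric check of the tins and the stamp head.

```bash
python3 -m crank '[0,0,0,0,0,0,-1,0,0,0,0,0,-5,-1,0,0,0,0,0,-8,-1,0,0,0,0,0,-12,-1,0,0,0,0,0,-30,-1,0,0,0,-20,0,-30,-1,0,0,0,-50,0,0,-1,0,0,0,-50,0,0,-1,0,0,0,-50,0,0,-1,0,0,0,-50,0,0,-1]'; python3 -m crank '[0,0,0,-50,0,0,-1,0,0,0,-50,0,0,-1,0,0,0,-50,0,0,-1,0,0,0,-50,0,0,-1,0,0,0,0,0,0,-1,0,0,0,0,0,0,-1]'
python3 - <<'E'
from h import *
old=cv2.imread('pics/t9.png');olds=cv2.imread('pics/s9.png');s0=cv2.imread('pics/scene0.png')
im=get_image('top')[...,::-1];s=get_image('scene')[...,::-1]
d=lambda a,b,x0,x1,y0,y1:np.abs(a[y0:y1,x0:x1].astype(int)-b[y0:y1,x0:x1]).mean().round(2)
print('lane before/after stamping',d(im,old,60,175,170,235),d(s,olds,325,430,145,235))
print('head',d(s,olds,375,415,140,190),'squat/jug/tub vs start (scene)',d(s,s0,165,207,222,258),d(s,s0,105,152,210,262),d(s,s0,0,80,105,240))
g=cv2.cvtColor(np.ascontiguousarray(im),cv2.COLOR_BGR2GRAY)
c=cv2.HoughCircles(cv2.resize(cv2.GaussianBlur(g,(3,3),0),None,fx=3,fy=3,interpolation=3)[540:660,270:520],cv2.HOUGH_GRADIENT,1,60,param1=100,param2=15,minRadius=30,maxRadius=40)
for x,y,r in c[0]:print(ray('top',(x+269)/3,(y+539)/3,.095)[0].round(4))
# tin lid columns in scene: dark/bright profile; expected lid centres
for y in(.1845,.2645,.3445):print('expected lid px',proj('scene',[.5925,y,.095]).round(1),proj('top',[.5925,y,.095]).round(1))
E
```

```text
time_s: 31.9
tcp_pos: [0.5924, 0.1232, 0.3214]
orientation: [-0.0, 0.707, 0.707, 0.0]
ft_force: [-0.5, -0.2, 0.3]
gripper_width: -0.0003
finger_force: 0.0
time_s: 32.65
tcp_pos: [0.5927, -0.0746, 0.3212]
orientation: [-0.0, 0.707, 0.707, 0.0]
ft_force: [0.0, 1.0, -0.5]
gripper_width: -0.0001
finger_force: 0.0
lane before/after stamping 0.52 2.17
head 2.55 squat/jug/tub vs start (scene) 3.72 1.79 2.72
[0.5929 0.1849 0.095 ]
[0.5928 0.2651 0.095 ]
expected lid px [340.5 193.6] [158. 199.]
expected lid px [363.7 190.2] [128.4 198.6]
expected lid px [386.4 187. ] [ 98.8 198.2]
```

Run:
```python
from h import *
t0=cv2.imread('pics/top0.png');t9=cv2.imread('pics/t9.png')
im=np.ascontiguousarray(get_image('top')[...,::-1]);s=np.ascontiguousarray(get_image('scene')[...,::-1])
def shift(a,b,x0,x1,y0,y1):
    f=lambda i:cv2.Laplacian(cv2.GaussianBlur(cv2.cvtColor(i,cv2.COLOR_BGR2GRAY),(3,3),0)[y0:y1,x0:x1],cv2.CV_32F)
    return np.round(cv2.phaseCorrelate(f(a),f(b))[0],2)
s0=cv2.imread('pics/scene0.png');s9=cv2.imread('pics/s9.png')
for n,b in(('squat',(165,207,222,258)),('tub/jug',(105,152,210,262))):print(n,shift(s0,s,*b))
print('head vs before press',shift(s9,s,378,412,142,172),shift(s0,s,378,412,142,172),shift(t0,im,64,100,172,206))
h=cv2.cvtColor(s,cv2.COLOR_BGR2HSV);m=cv2.inRange(h,(50,70,20),(90,255,200))
m[:, :320]=0;m[:,440:]=0
col=(m>0).sum(0);print('green cols',[(i,int(v)) for i,v in enumerate(col) if v])
for y in(.1845,.2645,.3445):print([proj('scene',[.5925,y+k,.05])[0].round(1) for k in(-.04,.04)])
```

```text
squat [0.42 0.02]
tub/jug [-0.02  0.01]
head vs before press [-0.01  0.1 ] [-0.01  0.08] [ 0.12 -0.09]
green cols [(326, 4), (327, 5), (328, 9), (329, 9), (330, 8), (331, 7), (332, 8), (333, 6), (334, 6), (335, 7), (336, 5), (337, 4), (338, 4), (339, 5), (340, 5), (341, 5), (342, 4), (343, 4), (344, 4), (345, 4), (346, 4), (347, 5), (348, 5), (349, 4), (350, 5), (351, 5), (352, 8), (353, 9), (354, 8), (355, 8), (356, 7), (357, 6), (358, 5), (359, 5), (360, 6), (361, 5), (362, 4), (363, 4), (364, 4), (365, 4), (366, 4), (367, 4), (368, 5), (369, 4), (370, 4), (371, 5), (372, 4), (373, 7), (374, 7), (375, 5), (376, 8), (377, 6), (378, 7), (379, 6), (380, 6), (381, 4), (382, 5), (383, 5), (384, 4), (385, 4), (386, 4), (387, 4), (388, 5), (389, 4), (390, 5), (391, 4), (392, 5), (393, 4), (394, 4), (395, 4), (396, 3), (397, 1)]
[np.float64(327.7), np.float64(350.6)]
[np.float64(350.6), np.float64(373.1)]
[np.float64(373.1), np.float64(395.3)]
```

```bash
python3 -c "
from station import hand_in
print(hand_in())"
```

```text
the job is handed in; nothing more can be done
None
```

I handed the job in: the three tall green tins stand in single file against the end stop, the stamp was pressed to its stop and has sprung back up, and the squat tin and the white tub by the tins show no shift in the final picture; the jug got no separate check.

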